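Prove the three slide valves of a vacuum manifold and lock out the one that binds

ROBOT

A 7-joint arm with a two-finger parallel gripper is mounted at the origin on the work surface. World frame = base frame: x ahead of the robot, y to its left, z up, the work surface at z = 0. Lengths are in m, angles in degrees, forces in N, time in s.
With the tool pointing down it reaches from about 0.35 to 0.9 m from the base axis. Payload 7.2 kg.
Tool frame: the origin (TCP) lies at the very end of the fingers, on their centre line; the grasp point (between the pads) lies 19 mm behind it; y points along the fingers, z is the direction in which the jaws open and shut, and the axes are right-handed (so a half turn about y gives the same grasp; the last joint's range is limited). The gripper opens to 85 mm and grips with 20 to 120 N. Pads are 22 mm wide; open, the fingers measure 114 mm over their backs; the gripper's body (76 mm by 85 mm) begins 54 mm behind the grasp point. The pads swing forward as they close: fully open they stand 13 mm farther back than shut.
Start: joints at [64.217, 23.554, -0.728, 91.456, 0.321, 64.991, -4.71], TCP at [0.233, -0.58, 0.231] pointing down, gripper open.
Joint ranges: [-169.25, 169.25], [-16.82, 113.86], [-84.01, 82.57], [7.8, 145.47], [-59.2, 239.2], [7.22, 106.19], [-163.78, 163.78]. Speed limits (degrees/s): [136.94, 136.94, 172.46, 172.46, 180, 180, 180].

INTERFACE

Orientations are given as [roll, pitch, yaw] about the fixed x, y, z axes, in that order (R = Rz(yaw) Ry(pitch) Rx(roll)).
In Python, from bench import bot gives the robot as it stands. The module is installed in compiled form; this text tells all that it offers.
- The arm moves only by the tool arm_command, never from a script. Its argument "deltas" is text: rows parted by semicolons, each of 7 numbers parted by spaces: the shift along the tool's x, y, z in units of 50 mm (1.0 is 50 mm), then the turn, a rotation vector about the tool's x, y, z in units of 8 degrees (1.0 is 8 degrees), then the opening, from 0 (shut) to 1 (fully open). In form: dx dy dz wx wy wz hand; .... A call has 1 to 5 rows; each row is the pose to reach, as a shift and turn from the pose measured when the call began, along the tool's axes at that moment; what a row does not reach only later rows make up. A row lasts 1/10 s, in which the tool goes at most 50 mm and 8.59 degrees, less where a joint would pass 70% of its speed; a pose out of reach is approached as far as the arm can. A call with a gripper value outside its range is refused whole. The fingers move at their own pace and stop on an object; "force" is the grip in N (left out, the last holds). Time passes only in rows, so rows that repeat a pose let the fingers close. It gives the time, the measured TCP pose, the force and the opening at its end, in the units of the state.
- bot.get_obs(): the state, without advancing time (a new reading comes with each control period).
- bot.grab_frame(name): name is "side" or "top"; returns the picture (384x512x3 uint8, red, green, blue); there is no depth.
- bot.camera_model(name): a dict with "fx", "fy", "cx", "cy" (pixels), "extrinsics" (4x4, takes a point from camera to world coordinates). Camera axes: x right, y down, z forward; pixel columns grow to the right and rows downward; lengths in m; the calibration is good to about 2 mm. A picture is of the moment at which its call begins. camera_model takes no time and is no camera call.
- bot.finish_job(): hands the job in, once; it reports no verdict.
The state is a dict: "clock": time; "q": joint angles; "qvel": joint speeds; "effort": joint torques, N m; "eef_pos": TCP position; "tcp_rot": TCP orientation; "force": force on the tool from outside, world axes, zero at the start; "ft_torque": the same for the moment, N m; "gripper_width": opening from 0.0 (shut) to 1.0 (fully open).
Only numpy, scipy, OpenCV 4.12 (cv2) and the standard library are available. Lean on these libraries where they do the work, as an engineer would, in place of code of your own. Each camera call takes 0.05 s, during which the arm holds its last target.

TASK

First pull all three valve slides out to the left, each as far as it will go, and leave them out: two run freely to their end stop, one binds partway. Then push only the binding one back fully home and turn its cam lock the full half turn so that the hook draws its bolt in tight, leaving the other two fully open with their cams untouched. Do not disturb the beaker, cup and jar behind, and let go of everything at the end.

Things in the scene. Friction and masses are not known exactly. Their poses are not given: they have to be found in the camera images.
- manifold: Manifold of three identical slide valves in a row on a dark wooden base, 235 x 690 x 40 mm high, fixed to the bench. Origin on the bench under the rail line; y (about the robot's left) is the way every slide opens, x points away from the robot. Slides' homes at y = +160 (left), -40 (middle), -240 mm (right). Unseen damage in one track, any of the three, stops that slide partway.
- bar_mid (a point): Middle of a fixed steel bar, 12 mm thick, 810 mm long between its posts along the manifold's y, 220 mm above the bench, 14 mm nearer the robot than the rail line. A hand straight down on a handle would strike it; one leaning back towards the robot 25 to 40 degrees passes in front. Behind the rail lies a header pipe, top 90 mm high.
- slide_left (a joint): Travel of the left slide along the manifold's +y in m: 0 home, 0.080 fully open; dark end stops across the rail mark both ends. Drags about 2 N, stays where left; starts at 0 to 0.012. If it is the one that binds it stops dead somewhere between 0.034 and 0.058.
- handle_left (a point): Grip point of the left slide's black paddle, 105 mm above the bench, 24 mm below the paddle's end along it. Paddle: 80 mm long, 16 mm thick along the manifold's y, 28 mm wide, leaning 30 degrees from vertical towards manifold -x (the robot), on an aluminium carriage (top 63 mm high). Grip across the 16 mm, hand about in line with the paddle. Moves with the slide.
- cam_left (a joint): Angle of the left cam lock in rad: 0 open, 3.14 locked, at its stop; grows counter-clockwise from above; starts at 0 to 0.3, turns stiffly (0.05 Nm), stays where left. The hook catches the bolt pin only with the slide within 7 mm of home, and then draws it in; otherwise it passes inside the pin and keeps it out.
- crank_left (a point): Grip point, on the axis and 90 mm above the bench, of the left cam's crank knob: upright black cylinder, 18 mm thick, from 61 to 107 mm above the bench, spinning freely on itself. It circles point axis_left at 50 mm: at cam angle a its offset in the manifold's x, y is (-50 sin(a+0.349), 50 cos(a+0.349)) mm, so it swings round the robot's side.
- axis_left (a point): Vertical axis of the left steel cam with its curved hook, 60 mm above the bench; 90 mm nearer the robot (manifold -x) and 22 mm to the right (-y) of the slide's home. A thin arm on the slide, 44 mm above the bench, carries the upright bolt pin, 8 mm thick, which is 22 mm left of this axis when home.
- slide_middle (a joint): Travel of the middle slide along the manifold's +y in m: 0 home, 0.080 fully open; dark end stops across the rail mark both ends. Drags about 2 N, stays where left; starts at 0 to 0.012. If it is the one that binds it stops dead somewhere between 0.034 and 0.058.
- handle_middle (a point): Grip point of the middle slide's black paddle, 105 mm above the bench, 24 mm below the paddle's end along it. Paddle: 80 mm long, 16 mm thick along the manifold's y, 28 mm wide, leaning 30 degrees from vertical towards manifold -x (the robot), on an aluminium carriage (top 63 mm high). Grip across the 16 mm, hand about in line with the paddle. Moves with the slide.
- cam_middle (a joint): Angle of the middle cam lock in rad: 0 open, 3.14 locked, at its stop; grows counter-clockwise from above; starts at 0 to 0.3, turns stiffly (0.05 Nm), stays where left. The hook catches the bolt pin only with the slide within 7 mm of home, and then draws it in; otherwise it passes inside the pin and keeps it out.
- crank_middle (a point): Grip point, on the axis and 90 mm above the bench, of the middle cam's crank knob: upright black cylinder, 18 mm thick, from 61 to 107 mm above the bench, spinning freely on itself. It circles point axis_middle at 50 mm: at cam angle a its offset in the manifold's x, y is (-50 sin(a+0.349), 50 cos(a+0.349)) mm, so it swings round the robot's side.
- axis_middle (a point): Vertical axis of the middle steel cam with its curved hook, 60 mm above the bench; 90 mm nearer the robot (manifold -x) and 22 mm to the right (-y) of the slide's home. A thin arm on the slide, 44 mm above the bench, carries the upright bolt pin, 8 mm thick, which is 22 mm left of this axis when home.
- slide_right (a joint): Travel of the right slide along the manifold's +y in m: 0 home, 0.080 fully open; dark end stops across the rail mark both ends. Drags about 2 N, stays where left; starts at 0 to 0.012. If it is the one that binds it stops dead somewhere between 0.034 and 0.058.
- handle_right (a point): Grip point of the right slide's black paddle, 105 mm above the bench, 24 mm below the paddle's end along it. Paddle: 80 mm long, 16 mm thick along the manifold's y, 28 mm wide, leaning 30 degrees from vertical towards manifold -x (the robot), on an aluminium carriage (top 63 mm high). Grip across the 16 mm, hand about in line with the paddle. Moves with the slide.
- cam_right (a joint): Angle of the right cam lock in rad: 0 open, 3.14 locked, at its stop; grows counter-clockwise from above; starts at 0 to 0.3, turns stiffly (0.05 Nm), stays where left. The hook catches the bolt pin only with the slide within 7 mm of home, and then draws it in; otherwise it passes inside the pin and keeps it out.
- crank_right (a point): Grip point, on the axis and 90 mm above the bench, of the right cam's crank knob: upright black cylinder, 18 mm thick, from 61 to 107 mm above the bench, spinning freely on itself. It circles point axis_right at 50 mm: at cam angle a its offset in the manifold's x, y is (-50 sin(a+0.349), 50 cos(a+0.349)) mm, so it swings round the robot's side.
- axis_right (a point): Vertical axis of the right steel cam with its curved hook, 60 mm above the bench; 90 mm nearer the robot (manifold -x) and 22 mm to the right (-y) of the slide's home. A thin arm on the slide, 44 mm above the bench, carries the upright bolt pin, 8 mm thick, which is 22 mm left of this axis when home.
- beaker: Empty glass beaker, 76 mm wide, 110 mm high, standing behind the manifold; origin under its centre. A bystander.
- steel_cup: Steel cup, 80 mm wide, 85 mm high, behind the manifold; origin under its centre. A bystander.
- flask: Closed amber jar, 60 mm wide, 120 mm high, behind the manifold; origin under its centre. A bystander.

How it is judged:
By the outcome, as a careful person would: the job done as asked, in the order asked, and still so for the second after the job is handed in, with the robot touching nothing.
It also fails if it takes over 67 s, if anything falls off the work surface, if the arm or the gripper's body presses on something with over 40 N, if the wrist force passes 120 N, or if a joint passes its speed limit or range.

## Working session

There is one attempt and no reset: what is moved stays moved. The work goes in short steps, Python scripts to look and compute and a tool call to move; the robot and the scene stay as the last step left them, time stands still between calls to the robot, and variables do not carry over. Pictures are saved under pics/ and viewed, and the job is handed in when it is done.

Besides the shell and the picture viewer there is one more tool, called after "Emit:" in YAML: its name, and indented under it one key for each argument. arm_command: Moves the arm, as the interface text tells. Its arguments: {"type":"object","properties":{"deltas":{"type":"string"},"force":{"type":"number"}},"required":["deltas"]}

```bash
mkdir -p pics; python3 - <<'E'
from bench import bot
import cv2
for n in("side","top"):
    im=bot.grab_frame(n); cv2.imwrite(f"pics/{n}0.png",im[:,:,::-1]); cv2.imwrite(f"pics/{n}0b.png",cv2.resize(im[:,:,::-1],(800,600),interpolation=cv2.INTER_CUBIC))
    print(n,bot.camera_model(n))
print(bot.get_obs())
E
```

```text
side {'fx': 381.8450912949805, 'fy': 381.8450912949805, 'cx': 256.0816892983128, 'cy': 186.6101946294849, 'extrinsics': array([[-0.90684035, -0.20229226,  0.36975455,  0.35376423],
       [-0.42106177,  0.47363008, -0.77355125,  0.59401126],
       [-0.01864344, -0.85717699, -0.5146844 ,  0.56145198],
       [ 0.        ,  0.        ,  0.        ,  1.        ]])}
top {'fx': 359.90308822999845, 'fy': 359.90308822999845, 'cx': 260.78853755953753, 'cy': 192.35434828307172, 'extrinsics': array([[-0.0165715 , -0.99484463,  0.10004772,  0.548779  ],
       [-0.99984965,  0.01597713, -0.00673931, -0.00105183],
       [ 0.00510609, -0.10014436, -0.99495982,  0.95633303],
       [ 0.        ,  0.        ,  0.        ,  1.        ]])}
{'clock': 0.1, 'q': array([64.21809741, 23.59548103, -0.72871307, 91.49742596,  0.32062756,
       64.98751235, -4.70967698]), 'qvel': array([-0.0091189 , -0.04275481, -0.06256707, -0.11181373,  0.08093654,
        0.0804673 ,  0.10443605]), 'effort': array([ 4.23186488e-03, -6.01822686e+01,  6.84788022e-01, -3.00085044e+01,
        1.40549027e-02,  6.39762991e-03,  7.10476115e-05]), 'eef_pos': array([ 0.23267597, -0.57963077,  0.23054965]), 'tcp_rot': array([-9.00782147e+01, -5.13071685e-03, -1.58124011e+02]), 'force': array([-0.1916942 ,  0.00712588, -1.58124923]), 'ft_torque': array([ 0.00889054, -0.02696427,  0.02726843]), 'gripper_width': 0.9997184308152682}
```

View pics/side0b.png

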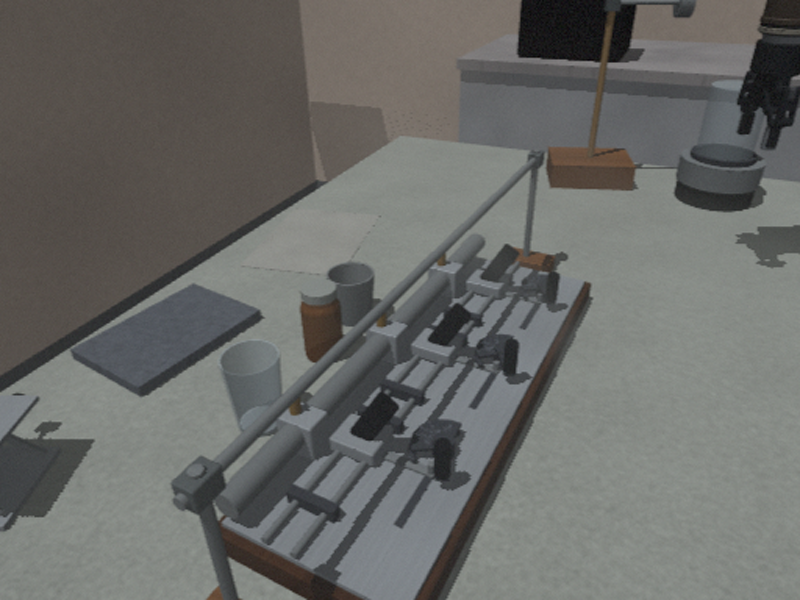

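View pics/top0b.png

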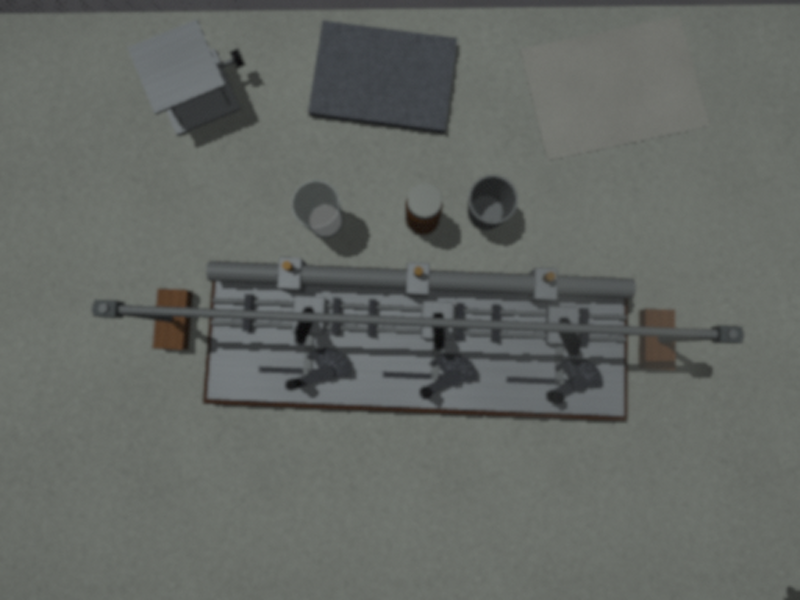

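```bash
cat > h.py <<'E'
import numpy as np
from bench import bot
import cv2
def ray(n,uv,z):
    c=bot.camera_model(n);E=c["extrinsics"]
    d=E[:3,:3]@np.array([(uv[0]-c["cx"])/c["fx"],(uv[1]-c["cy"])/c["fy"],1]);o=E[:3,3]
    return o+d*(z-o[2])/d[2]
def proj(n,p):
    c=bot.camera_model(n);E=c["extrinsics"]
    q=E[:3,:3].T@(np.asarray(p,float)-E[:3,3]); return np.array([c["fx"]*q[0]/q[2]+c["cx"],c["fy"]*q[1]/q[2]+c["cy"]])
def crop(im,x0,y0,x1,y1,name,g=2.2):
    c=im[y0:y1,x0:x1].astype(float)*g; c=np.clip(c,0,255).astype(np.uint8)[:,:,::-1]
    s=min(800/c.shape[1],600/c.shape[0]); cv2.imwrite(name,cv2.resize(c,None,fx=s,fy=s,interpolation=cv2.INTER_CUBIC)); print(name,"scale",s)
E
python3 - <<'E'
from h import *
im=cv2.imread("pics/top0.png")[:,:,::-1]
crop(im,120,160,280,275,"pics/t1.png");crop(im,260,160,420,275,"pics/t2.png")
im=cv2.imread("pics/side0.png")[:,:,::-1]
crop(im,130,130,390,325,"pics/s1.png")
f=.64
for p,z in [((204,403),.04),((626,418),.04),((107,309),.22),((728,333),.22)]:
    print(ray("top",(p[0]*f,p[1]*f),z))
E
```

```text
pics/t1.png scale 5.0
pics/t2.png scale 5.0
pics/s1.png scale 3.076923076923077
[0.48089916 0.32209521 0.04      ]
[ 0.4455994 -0.3552653  0.04     ]
[0.61802087 0.3878654  0.22      ]
[ 0.57328005 -0.42587781  0.22      ]
```

View pics/t1.png

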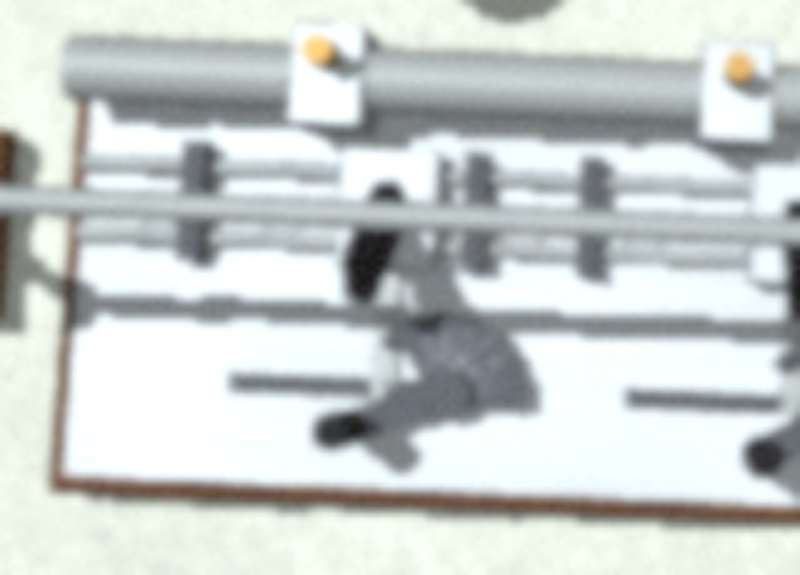

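View pics/t2.png

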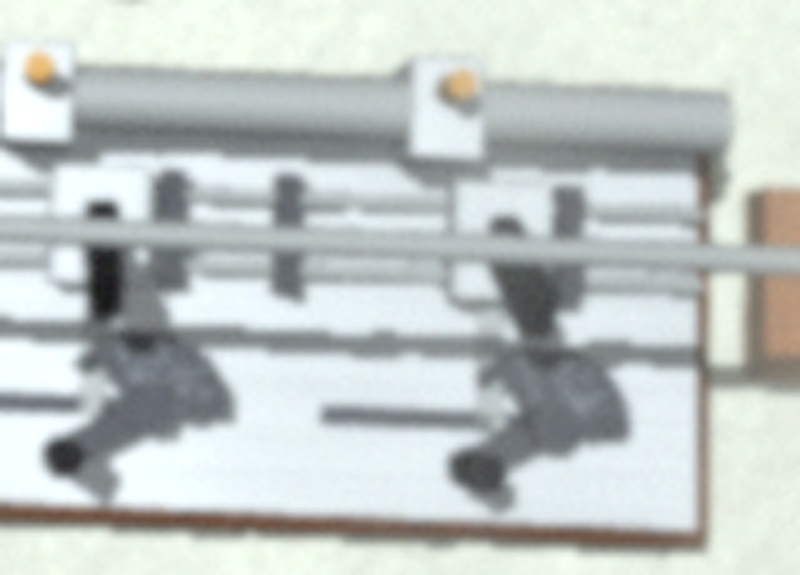

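View pics/s1.png

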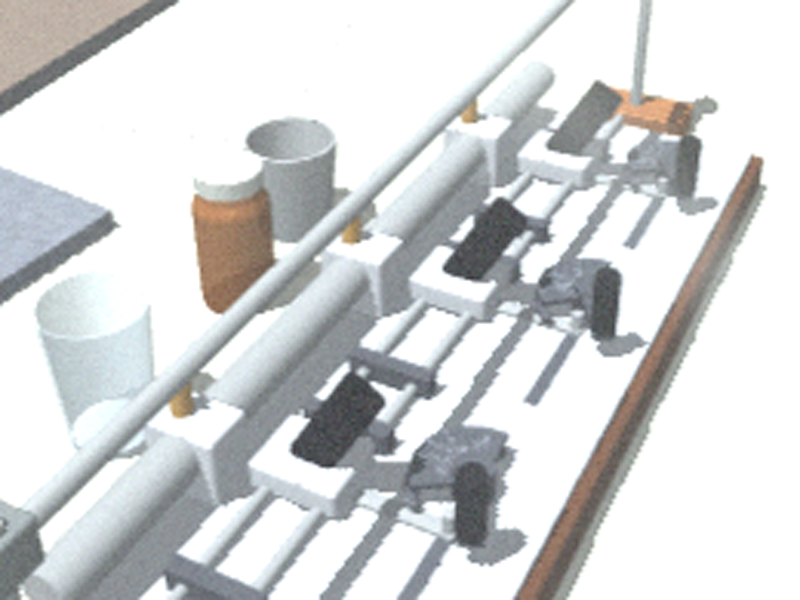

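```bash
cat >> h.py <<'E'
H=[.16,-.04,-.24]
def M2W(m,p):
    c,s=np.cos(m[2]),np.sin(m[2]); return np.array([m[0]+c*p[0]-s*p[1],m[1]+s*p[0]+c*p[1],p[2]])
def knob(i,a,z=.107): return np.array([-.09-.05*np.sin(a+.349),H[i]-.022+.05*np.cos(a+.349),z])
def padpt(i,s,l,w=0,t=0): # l along paddle from grip, w across width, t along y. grip x offset gx
    c,sn=np.cos(np.pi/6),.5
    return np.array([GX-sn*l+c*w,H[i]+s+t,.105+c*l+sn*w])
GX=-.02
E
cat > fit.py <<'E'
from h import *
import h
from scipy.optimize import least_squares
T1=lambda x,y:(x/5+120,y/5+160)
T2=lambda x,y:(x/5+260,y/5+160)
S=lambda x,y:(x/3.0769+130,y/3.0769+130)
def res(v):
    m=v[:3];a=v[3:6];s=v[6:9];h.GX=v[9];r=[]
    for i,k in enumerate([T1(332,430),T2(66,456),T2(484,469)]):
        r+=list(proj("top",M2W(m,knob(i,a[i])))-k)
    for i,k in enumerate([S(474,470),S(606,274),S(689,144)]):
        r+=list(proj("side",M2W(m,knob(i,a[i])))-k)
    for k in [(120,199.5),(260,205.8),(420,212)]:
        w=ray("top",k,.22)[:2]-m[:2]; r.append((np.cos(m[2])*w[0]+np.sin(m[2])*w[1]+.014)*430)
    for y,k in((.345,(130.6,258)),(-.345,(401,269.4))):
        w=M2W(m,(0,y,.04)); q=ray("top",k,.04)-w
        r.append((-np.sin(m[2])*q[0]+np.cos(m[2])*q[1])*390*.5)
    # paddle end centres side / top
    for i,k in enumerate([S(364,390),S(508,212),S(604,93)]):
        r+=list((proj("side",M2W(m,padpt(i,s[i],.024)))-k)*.5)
    for i,k in enumerate([T1(364,278),T2(106,300),T2(540,318)]):
        r+=list((proj("top",M2W(m,padpt(i,s[i],.024)))-k)*.5)
    return np.array(r)
o=least_squares(res,[.6,-.02,-.05,.15,.15,.15,.005,.005,.005,-.02])
print(o.x.round(4),np.degrees(o.x[2]));print(o.fun.round(1))
np.save("fit.npy",o.x)
v=o.x;m=v[:3];h.GX=v[9]
for n,b in(("top",(120,160,420,275)),("side",(130,130,390,325))):
    im=cv2.imread(f"pics/{n}0.png");im=np.clip(im*2.,0,255).astype(np.uint8);f=4 if n=="side" else 5
    im=cv2.resize(im,None,fx=f,fy=f)
    def P(p): return tuple(int(round(x)) for x in (proj(n,M2W(m,p))+.5)*f)
    def L(a,b,c=(0,0,255)): cv2.line(im,P(a),P(b),c,1)
    L((-.014,-.405,.22),(-.014,.405,.22))
    for i in range(3):
        for z in(.061,.107):
            k=knob(i,v[3+i],z); pts=[k+[.009*np.cos(t),.009*np.sin(t),0] for t in np.linspace(0,6.28,20)]
            for p,q in zip(pts,pts[1:]): L(p,q)
        for w in(-.014,.014):
            for t in(-.008,.008): L(padpt(i,v[6+i],.024,w,t),padpt(i,v[6+i],-.056,w,t),(0,255,0))
            L(padpt(i,v[6+i],.024,w,-.008),padpt(i,v[6+i],.024,w,.008),(0,255,0))
        for t in(-.008,.008):L(padpt(i,v[6+i],.024,-.014,t),padpt(i,v[6+i],.024,.014,t),(0,255,0))
    for y in(-.345,.345): L((-.15,y,.04),(.09,y,.04),(255,0,0))
    for x in(-.14,-.15): L((x,.345,.04),(x,-.345,.04),(255,0,0))
    if n=="side": cv2.imwrite("pics/ov_s.png",im[130*f:280*f,190*f:390*f])
    else:
        cv2.imwrite("pics/ov_t1.png",im[160*f:275*f,120*f:280*f]);cv2.imwrite("pics/ov_t2.png",im[160*f:275*f,260*f:420*f])
E
python3 fit.py
```

```text
[ 0.6086 -0.0213 -0.0591  0.0426  0.1108  0.0538  0.0119  0.0081  0.0079
 -0.0251] -3.3879269579041966
[-0.1  0.2 -0.7  0.1  0.8 -0.  -0.2  0.2  0.2 -0.5 -0.2 -1.7  0.1 -0.2
  0.4 -1.9  0.2  0.2 -0.3  0.4 -0.4  0.7 -0.4 -0.4 -0.1 -0.4 -0.4 -0.4
 -0.4]
```

View pics/ov_t1.png

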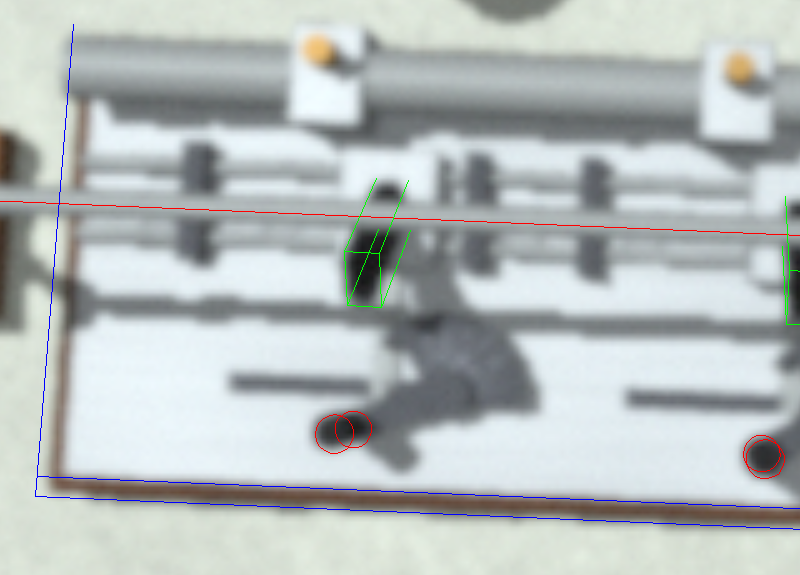

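View pics/ov_t2.png

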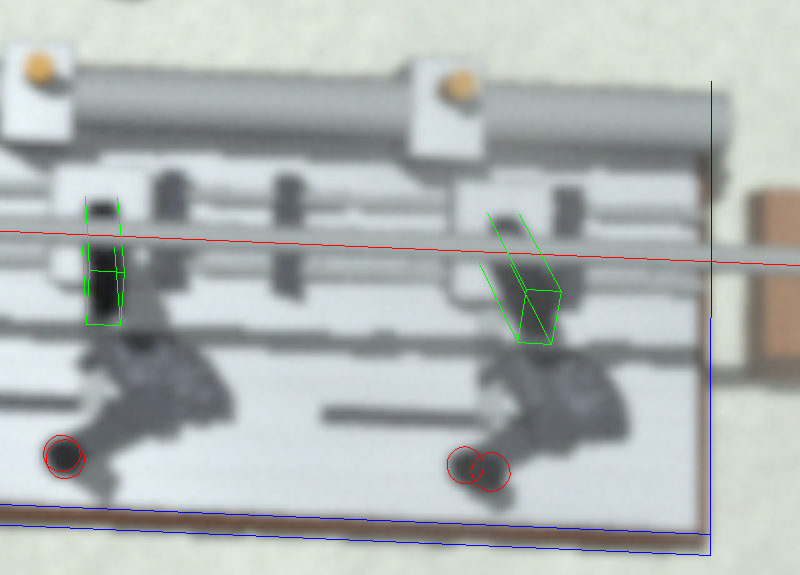

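View pics/ov_s.png

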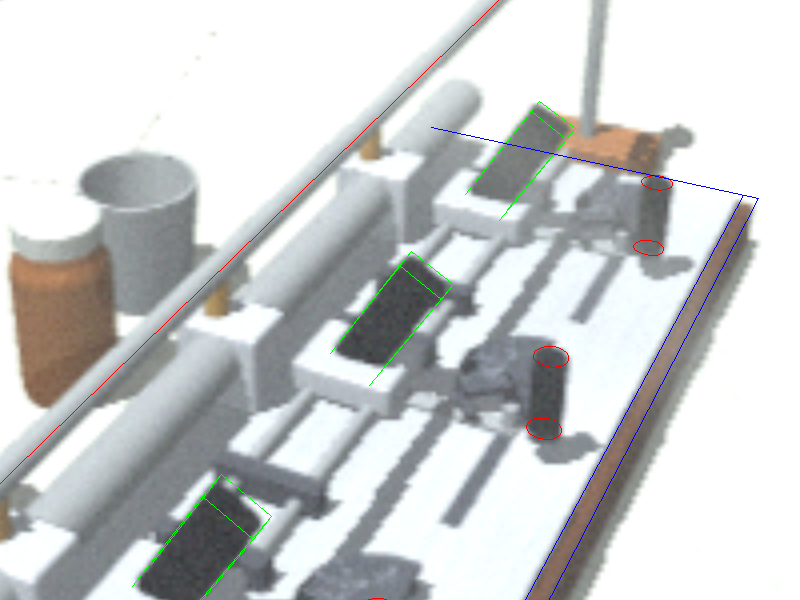

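```bash
sed -i 's#x/5+120,y/5+160#x/5+119.6,y/5+159.6#;s#x/5+260,y/5+160#x/5+259.6,y/5+159.6#;s#x/3.0769+130,y/3.0769+130#x/3.0769+129.66,y/3.0769+129.66#;s#(120,199.5),(260,205.8),(420,212)#(119.6,199.1),(259.6,205.4),(419.6,211.6)#;s#390\*.5)#390*.15)#' fit.py; python3 fit.py
cat >> h.py <<'E'
from scipy.spatial.transform import Rotation as Ro
V=np.load("fit.npy") ; MM=V[:3]; GX=V[9]
def Rm(): return Ro.from_euler("z",MM[2])
def tool(lean,spin=0):
    "man-frame lean (deg) back to robot, spin about vertical of jaw dir"
    l=np.radians(lean); y=np.array([np.sin(l),0,-np.cos(l)]); z=np.array([0,-1.,0]); x=np.cross(y,z)
    return Rm()*Ro.from_euler("z",spin,degrees=True)*Ro.from_matrix(np.array([x,y,z]).T)
def w2m(p):
    d=np.asarray(p)-[MM[0],MM[1],0]; return Rm().inv().apply(d)
def st():
    o=bot.get_obs(); R=Ro.from_euler("xyz",o["tcp_rot"],degrees=True); p=o["eef_pos"]
    g=p-R.apply([0,.019,0])
    print("t",round(o["clock"],2),"tcp",p.round(4),"grasp man mm",(w2m(g)*1000).round(1),"F_man",Rm().inv().apply(o["force"]).round(1),"w",round(o["gripper_width"],3),"q",o["q"].round(0))
    return p,R,g
def goto(gm,R):
    "units to bring grasp point to man-frame gm with orientation R"
    p,R0,g=st(); t=M2W(MM,gm)+R.apply([0,.019,0])
    d=R0.inv().apply(t-p)/.05; w=(R0.inv()*R).as_rotvec(degrees=True)/8
    print("d",d.round(2),"w",w.round(2),"world shift",(t-p).round(3))
E
python3 - <<'E'
from h import *
for i in range(3): print(i,M2W(MM,padpt(i,V[6+i],0)),padpt(i,V[6+i],0)*1000,knob(i,V[3+i])*1000)
R=tool(32)
g=padpt(2,V[8],0); goto(g+np.array([-.053,0,.085]),R)
E
```

```text
[ 0.6097 -0.0205 -0.0595  0.054   0.1181  0.057   0.0113  0.0077  0.0077
 -0.0253] -3.4100740611346785
[ 0.1  0.4 -0.6  0.2  0.9  0.  -0.3  0.7  0.1 -0.1 -0.3 -1.3 -0.1 -0.3
  0.3 -0.6  0.   0.1 -0.2  0.4 -0.2  0.7 -0.2 -0.2 -0.1 -0.3 -0.4 -0.3
 -0.4]
0 [0.59459871 0.1519484  0.105     ] [-25.28480568 171.2684515  105.        ] [-109.60780202  183.99493559  107.        ]
1 [ 0.58248847 -0.0512866   0.105     ] [-25.28480568 -32.32703737 105.        ] [-112.51301738  -17.35513413  107.        ]
2 [ 0.57059165 -0.25093981  0.105     ] [ -25.28480568 -232.33438556  105.        ] [-109.74863859 -216.06535867  107.        ]
t 0.1 tcp [ 0.2327 -0.5796  0.2305] grasp man mm [-343.  -580.6  249.5] F_man [-0.2 -0.  -1.6] w 1.0 q [64. 24. -1. 91.  0. 65. -5.]
d [-7.94  1.14 -3.95] w [0.89 3.08 3.94] world shift [ 0.295  0.331 -0.057]Traceback (most recent call last):
  File "fit.py", line 39, in <module>
    for t in(-.008,.008): L(padpt(i,v[6+i],.024,w,t),padpt(i,v[6+i],-.056,w,t),(0,255,0))
                          ~^^^^^^^^^^^^^^^^^^^^^^^^^^^^^^^^^^^^^^^^^^^^^^^^^^^^^^^^^^^^^^
  File "fit.py", line 32, in L
    def L(a,b,c=(0,0,255)): cv2.line(im,P(a),P(b),c,1)
                                             ~^^^
  File "fit.py", line 31, in P
    def P(p): return tuple(int(round(x)) for x in (proj(n,M2W(m,p))+.5)*f)
                                                   ~~~~^^^^^^^^^^^^
  File "h.py", line 9, in proj
    c=bot.camera_model(n);E=c["extrinsics"]
ValueError: time passes only in moves, steps and waits
```

```bash
python3 - <<'E'
s=open("h.py").read()
s=s.replace("def ray(","_C={}\ndef cm(n):\n    if n not in _C:_C[n]=bot.camera_model(n)\n    return _C[n]\ndef ray(",1).replace("c=bot.camera_model(n)","c=cm(n)")
open("h.py","w").write(s)
E
```

Emit:
arm_command:
  deltas: "-0.8 0.11 -0.4 0.09 0.3 0.4 1;-1.6 0.23 -0.8 0.18 0.6 0.8 1;-2.4 0.34 -1.2 0.27 0.9 1.2 1;-3.2 0.46 -1.6 0.36 1.23 1.58 1;-4.0 0.57 -2.0 0.45 1.54 1.97 1"

```text
clock: 0.6
eef_pos: [0.3817, -0.4108, 0.2018]
tcp_rot: [-88.2, 16.1, -170.4]
force: [0.5, -0.7, 0.2]
gripper_width: 0.999
```

```bash
cat > g.py <<'E'
import sys
from h import *
x,y,z,l=map(float,sys.argv[1:5]); sp=float(sys.argv[5]) if len(sys.argv)>5 else 0
goto(np.array([x,y,z])/1000,tool(l,sp))
E
python3 g.py -78 -232 190 32
```

```text
t 0.6 tcp [ 0.3817 -0.4108  0.2018] grasp man mm [-209.6 -403.8  220. ] F_man [ 0.5 -0.7  0.2] w 0.999 q [ 57.  15.  -8. 111. -15.  46. -22.]
d [-3.14  1.4  -2.77] w [0.44 1.52 1.95] world shift [ 0.146  0.163 -0.028]
```

Emit:
arm_command:
  deltas: "-0.63 0.28 -0.55 0.09 0.3 0.39 1;-1.26 0.56 -1.1 0.18 0.6 0.78 1;-1.9 0.84 -1.66 0.27 0.9 1.17 1;-2.5 1.12 -2.2 0.35 1.2 1.56 1;-3.14 1.4 -2.77 0.44 1.52 1.95 1"

```text
clock: 1.1
eef_pos: [0.5285, -0.2471, 0.1738]
tcp_rot: [-90.0, 32.1, 176.4]
force: [1.2, 0.0, -0.8]
gripper_width: 1.001
```

```bash
python3 g.py -25 -232 105 32; python3 - <<'E'
from h import *
im=bot.grab_frame("side"); crop(im,200,60,460,255,"pics/a1.png")
E
```

```text
t 1.1 tcp [ 0.5285 -0.2471  0.1738] grasp man mm [ -77.6 -230.9  189.9] F_man [ 1.2  0.1 -0.8] w 1.001 q [ 45.  13. -19. 125. -32.  15. -37.]
d [0.01 2.   0.02] w [-0.01 -0.02 -0.01] world shift [ 0.052 -0.004 -0.085]
pics/a1.png scale 3.076923076923077
```

View pics/a1.png

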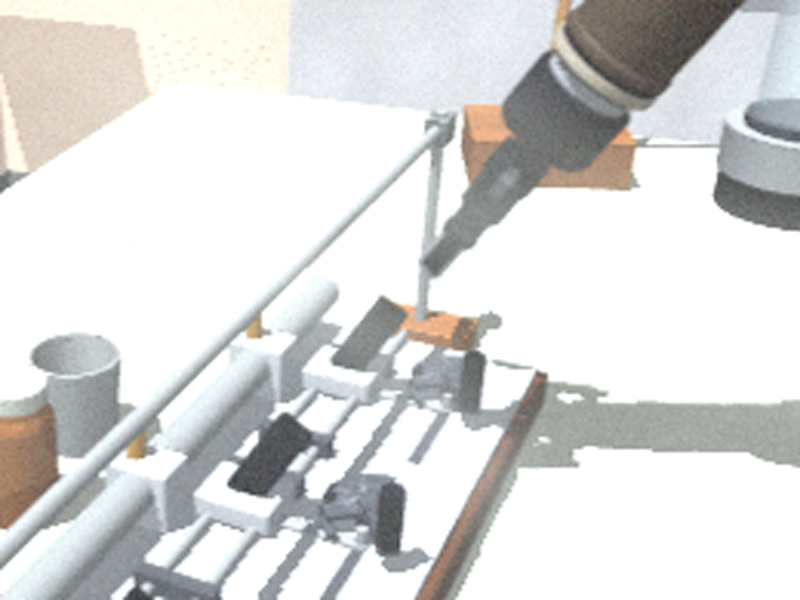

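Emit:
arm_command:
  deltas: "0 0.5 0 0 0 0 1;0 1.0 0.01 0 0 0 1;0 1.5 0.02 0 0 0 1;0 1.98 0.02 0 0 0 1;0 1.98 0.02 0 0 0 0.6"
  force: 40

```text
clock: 1.65
eef_pos: [0.5844, -0.2434, 0.0891]
tcp_rot: [-90.3, 31.5, 177.3]
force: [-0.7, 0.3, -0.1]
gripper_width: 0.859
```

Emit:
arm_command:
  deltas: "0 0 0 0 0 0 0.1;0 0 0 0 0 0 0;0 0 0 0 0 0 0;0 0 0 0 0 0 0"
  force: 40

```text
clock: 2.05
eef_pos: [0.5842, -0.245, 0.0904]
tcp_rot: [-90.3, 31.6, 177.1]
force: [-5.1, 0.1, 6.2]
gripper_width: 0.182
```

```bash
python3 g.py -25 -160 105 32
```

```text
t 2.05 tcp [ 0.5842 -0.245   0.0904] grasp man mm [ -22.1 -225.8  106.6] F_man [-5.1 -0.2  6.2] w 0.182 q [ 35.  25. -13. 122. -59.   7. -11.]
d [ 0.05  0.01 -1.31] w [0.06 0.05 0.05] world shift [ 0.001  0.066 -0.002]
```

```bash
python3 g.py -25 -190 105 27
```

```text
t 2.05 tcp [ 0.5842 -0.245   0.0904] grasp man mm [ -22.1 -225.8  106.6] F_man [-5.1 -0.2  6.2] w 0.182 q [ 35.  25. -13. 122. -59.   7. -11.]
d [ 0.09  0.   -0.71] w [ 0.06  0.05 -0.57] world shift [-0.002  0.036 -0.002]
```

Emit:
arm_command:
  deltas: "0.02 0 -0.1 0.01 0.01 -0.15 0;0.05 0 -0.25 0.02 0.02 -0.3 0;0.07 0 -0.4 0.04 0.03 -0.45 0;0.09 0 -0.55 0.06 0.05 -0.57 0;0.09 0 -0.71 0.06 0.05 -0.57 0"

```text
clock: 2.55
eef_pos: [0.584, -0.2097, 0.0898]
tcp_rot: [-89.9, 27.2, 176.6]
force: [7.2, -3.1, -3.3]
gripper_width: 0.18
```

```bash
python3 g.py -25 -150 105 27
```

```text
t 2.55 tcp [ 0.584  -0.2097  0.0898] grasp man mm [ -23.  -190.3  106.7] F_man [ 7.4 -2.7 -3.3] w 0.18 q [ 14.  23.   6. 123. -51.  12. -26.]
d [ 0.05  0.01 -0.81] w [-0.01 -0.   -0.03] world shift [ 0.     0.04  -0.002]
```

Emit:
arm_command:
  deltas: "0.03 0 -0.16 0 0 0 0;0.03 0 -0.32 0 0 0 0;0.03 0 -0.48 0 0 0 0;0.03 0 -0.64 0 0 0 0;0.03 0 -0.8 0 0 0 0"

```text
clock: 3.05
eef_pos: [0.5859, -0.1777, 0.09]
tcp_rot: [-89.4, 27.5, 176.2]
force: [12.6, -36.6, -24.0]
gripper_width: 0.184
```

```bash
python3 g.py -25 -140 105 27
```

```text
t 3.05 tcp [ 0.5859 -0.1777  0.09  ] grasp man mm [ -23.1 -158.   106.9] F_man [ 14.8 -35.8 -24. ] w 0.184 q [  8.  22.   8. 125. -51.  10. -30.]
d [ 0.06  0.01 -0.37] w [-0.1  -0.05 -0.06] world shift [-0.001  0.018 -0.002]
```

Emit:
arm_command:
  deltas: "0 0 0.03 0 0 0 0.5;0 0 0.03 0 0 0 1;0 0 0.03 0 0 0 1;0 0 0.03 0 0 0 1"

```text
clock: 3.45
eef_pos: [0.5858, -0.1783, 0.0903]
tcp_rot: [-89.4, 27.5, 176.2]
force: [0.2, -0.0, 0.4]
gripper_width: 0.851
```

```bash
python3 g.py -72 -100 190 29; python3 g.py -72 -31 190 29;python3 - <<'E'
from h import *
im=bot.grab_frame("side"); crop(im,200,60,460,255,"pics/a2.png")
E
```

```text
t 3.45 tcp [ 0.5858 -0.1783  0.0903] grasp man mm [ -23.2 -158.7  107.1] F_man [ 0.2 -0.   0.4] w 0.851 q [  8.  22.   8. 125. -52.  10. -30.]
d [ 0.1  -1.94 -1.15] w [-0.09 -0.05  0.19] world shift [-0.045  0.062  0.083]
t 3.45 tcp [ 0.5858 -0.1783  0.0903] grasp man mm [ -23.2 -158.7  107.1] F_man [ 0.2 -0.   0.4] w 0.851 q [  8.  22.   8. 125. -52.  10. -30.]
d [ 0.11 -1.95 -2.53] w [-0.09 -0.05  0.19] world shift [-0.041  0.131  0.083]
pics/a2.png scale 3.076923076923077
```

View pics/a2.png

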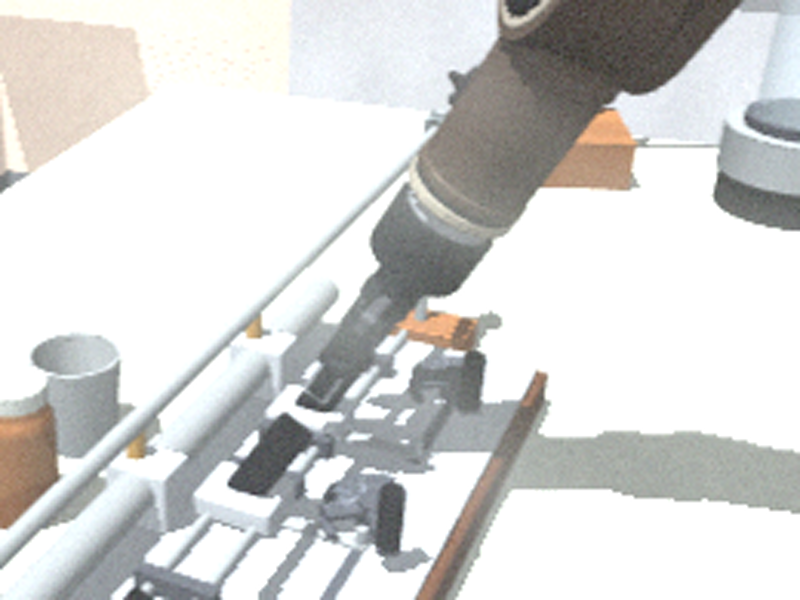

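Emit:
arm_command:
  deltas: "0 -0.6 0 0 0 0 1;0 -1.2 0 0 0 0.05 1;0.05 -1.9 -0.2 -0.02 0 0.1 1;0.07 -1.95 -1.0 -0.05 -0.02 0.15 1;0.1 -1.95 -1.8 -0.08 -0.04 0.18 1"

```text
clock: 4.0
eef_pos: [0.5431, -0.0839, 0.1752]
tcp_rot: [-90.0, 29.1, 176.3]
force: [0.2, -0.0, -0.4]
gripper_width: 1.002
```

```bash
python3 g.py -72 -31 190 29; python3 g.py -25 -31 105 29;python3 - <<'E'
from h import *
im=bot.grab_frame("top"); crop(im,120,160,420,275,"pics/a3.png")
E
```

```text
t 4.0 tcp [ 0.5431 -0.0839  0.1752] grasp man mm [-72.  -67.2 191.8] F_man [ 0.2  0.  -0.4] w 1.002 q [-27.   7.  34. 131. -21.  14. -68.]
d [ 0.02  0.03 -0.72] w [-0.01 -0.03 -0.02] world shift [ 0.002  0.036 -0.002]
t 4.0 tcp [ 0.5431 -0.0839  0.1752] grasp man mm [-72.  -67.2 191.8] F_man [ 0.2  0.  -0.4] w 1.002 q [-27.   7.  34. 131. -21.  14. -68.]
d [ 0.03  1.97 -0.73] w [-0.01 -0.03 -0.02] world shift [ 0.049  0.033 -0.087]
pics/a3.png scale 2.6666666666666665
```

View pics/a3.png

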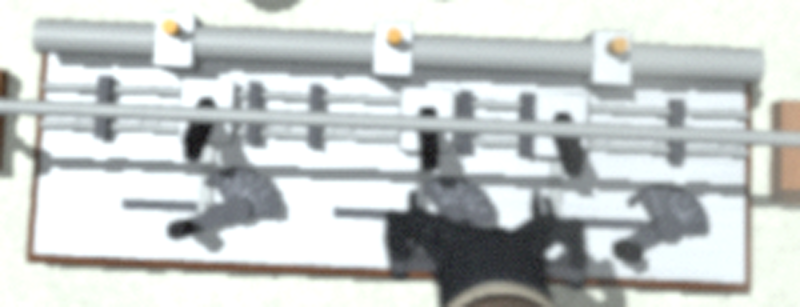

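Emit:
arm_command:
  deltas: "0.02 0.03 -0.72 0 0 0 1;0.02 0.5 -0.72 -0.01 -0.03 -0.02 1;0.02 1.0 -0.73 -0.01 -0.03 -0.02 1;0.02 1.5 -0.73 -0.01 -0.03 -0.02 1;0.03 1.95 -0.73 -0.01 -0.03 -0.02 1"

```text
clock: 4.55
eef_pos: [0.5879, -0.0368, 0.1008]
tcp_rot: [-90.4, 28.1, 177.2]
force: [0.9, 0.3, 1.2]
gripper_width: 0.998
```

Emit:
arm_command:
  deltas: "0 0 0 0 0 0 0.3;0 0 0 0 0 0 0;0 0 0 0 0 0 0;0 0 0 0 0 0 0;0 0 0 0 0 0 0"

```text
clock: 5.05
eef_pos: [0.5878, -0.0373, 0.1018]
tcp_rot: [-90.4, 28.2, 177.2]
force: [-8.8, -1.7, 10.3]
gripper_width: 0.182
```

```bash
python3 g.py -24 10 106 29
```

```text
t 5.05 tcp [ 0.5878 -0.0373  0.1018] grasp man mm [-29.8 -18.3 118.5] F_man [-8.7 -2.2 10.3] w 0.182 q [-22.  20.  23. 129. -55.   7. -41.]
d [ 0.01  0.28 -0.56] w [0.08 0.06 0.1 ] world shift [ 0.008  0.028 -0.012]
```

```bash
python3 g.py -29.5 15 118.5 25; python3 -c "
from h import *
print(bot.get_obs()['q'])"
```

```text
t 5.05 tcp [ 0.5878 -0.0373  0.1018] grasp man mm [-29.8 -18.3 118.5] F_man [-8.7 -2.2 10.3] w 0.182 q [-22.  20.  23. 129. -55.   7. -41.]
d [ 0.01  0.01 -0.66] w [ 0.08  0.07 -0.4 ] world shift [ 0.001  0.033 -0.   ]
[-21.78293423  19.8459027   23.37011906 129.07176193 -55.1399354
   7.35512707 -40.94014727]
```

Emit:
arm_command:
  deltas: "0.01 0 -0.12 0.02 0.02 -0.15 0;0.02 0 -0.25 0.04 0.04 -0.3 0;0.02 0 -0.38 0.06 0.06 -0.4 0;0.02 0 -0.52 0.08 0.07 -0.4 0;0.02 0 -0.66 0.08 0.07 -0.4 0"

```text
clock: 5.55
eef_pos: [0.5884, -0.0039, 0.1016]
tcp_rot: [-90.0, 25.0, 176.6]
force: [3.5, -2.5, -7.4]
gripper_width: 0.181
```

```bash
python3 g.py -29.5 45 118.5 25; python3 -c "
from h import *
print(bot.get_obs()['q'])"
```

```text
t 5.55 tcp [ 0.5884 -0.0039  0.1016] grasp man mm [-30.2  15.3 118.8] F_man [ 3.7 -2.3 -7.4] w 0.181 q [-38.  23.  39. 127. -49.  14. -53.]
d [-0.01  0.01 -0.59] w [-0.  0. -0.] world shift [ 0.002  0.03  -0.   ]
[-38.18378026  22.72334783  38.51640905 127.23661113 -48.62715244
  13.86567087 -52.93403139]
```

Emit:
arm_command:
  deltas: "0 0 -0.12 0 0 0 0;0 0 -0.24 0 0 0 0;0 0 -0.36 0 0 0 0;0 0 -0.48 0 0 0 0;0 0 -0.6 0 0 0 0"

```text
clock: 6.05
eef_pos: [0.59, 0.0226, 0.1016]
tcp_rot: [-89.8, 25.1, 176.4]
force: [0.9, -25.5, -7.1]
gripper_width: 0.177
```

```bash
python3 g.py -29.5 45 118.5 25
```

```text
t 6.05 tcp [0.59   0.0226 0.1016] grasp man mm [-30.3  41.9 118.8] F_man [  2.4 -25.4  -7.1] w 0.177 q [-44.  24.  42. 127. -48.  14. -57.]
d [-0.01  0.01 -0.06] w [-0.04 -0.02 -0.01] world shift [ 0.001  0.003 -0.   ]
```

Emit:
arm_command:
  deltas: "0 0 0.03 0 0 0 0.5;0 0 0.03 0 0 0 1;0 0 0.03 0 0 0 1;0 0 0.03 0 0 0 1"

```text
clock: 6.45
eef_pos: [0.59, 0.0218, 0.1018]
tcp_rot: [-89.8, 25.1, 176.5]
force: [0.2, 0.3, -0.0]
gripper_width: 0.851
```

Emit:
arm_command:
  deltas: "0 -0.6 0 0 0 0 1;0 -1.2 0 0 0 0 1;0 -1.8 -0.1 0 0 0 1;0 -1.9 -0.9 0 0 0 1;0 -1.9 -1.7 0 0 0 1"

```text
clock: 6.95
eef_pos: [0.5553, 0.111, 0.1893]
tcp_rot: [-90.1, 25.2, 176.3]
force: [1.2, 0.8, 0.1]
gripper_width: 0.999
```

```bash
python3 g.py -66 172 191 25; python3 g.py -27 172 108 25; python3 - <<'E'
from h import *
im=bot.grab_frame("top"); crop(im,120,160,420,275,"pics/a4.png")
E
```

```text
t 6.95 tcp [0.5553 0.111  0.1893] grasp man mm [-70.1 128.  206.5] F_man [1.2 0.8 0.1] w 0.999 q [-83.  21.  75. 126. -31.  26. -82.]
d [ 0.06  0.31 -0.88] w [-0.01 -0.03 -0.02] world shift [ 0.007  0.044 -0.016]
t 6.95 tcp [0.5553 0.111  0.1893] grasp man mm [-70.1 128.  206.5] F_man [1.2 0.8 0.1] w 0.999 q [-83.  21.  75. 126. -31.  26. -82.]
d [ 0.06  2.15 -0.88] w [-0.01 -0.03 -0.02] world shift [ 0.046  0.041 -0.099]
pics/a4.png scale 2.6666666666666665
```

View pics/a4.png

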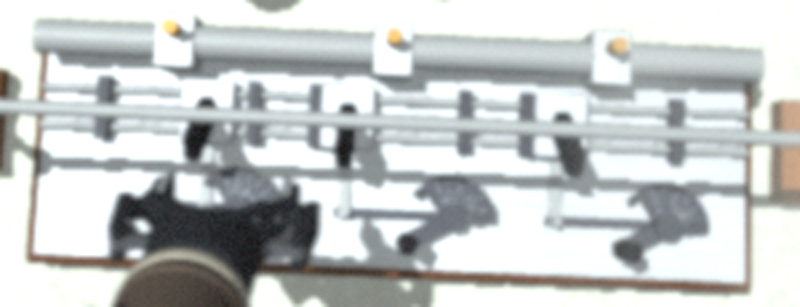

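Emit:
arm_command:
  deltas: "0 0.2 -0.1 0 0 0 1;0 0.4 -0.2 0 0 0 1;0.02 0.6 -0.3 0 0 0 1"

```text
clock: 7.3
eef_pos: [0.5682, 0.1352, 0.1602]
tcp_rot: [-90.0, 25.1, 177.0]
force: [0.1, -0.1, 0.6]
gripper_width: 1.003
```

```bash
python3 g.py -27 172 108 25
```

```text
t 7.3 tcp [0.5682 0.1352 0.1602] grasp man mm [-58.7 152.9 177.4] F_man [ 0.1 -0.1  0.6] w 1.003 q [-76.  24.  66. 125. -35.  24. -81.]
d [ 0.01  1.53 -0.38] w [ 0.02  0.05 -0.02] world shift [ 0.033  0.017 -0.069]
```

Emit:
arm_command:
  deltas: "0 0.1 -0.2 0 0 0 1;0 0.3 -0.38 0 0.02 0 1;0 0.7 -0.38 0 0.05 0 1;0 1.1 -0.38 0 0.05 0 1;0.01 1.5 -0.38 0.02 0.05 0 1"

```text
clock: 7.8
eef_pos: [0.6009, 0.1535, 0.0914]
tcp_rot: [-90.1, 25.1, 176.6]
force: [0.6, -0.2, 0.9]
gripper_width: 0.998
```

```bash
python3 g.py -27 172 108 25; python3 - <<'E'
from h import *
im=bot.grab_frame("side"); crop(im,180,130,380,280,"pics/a5.png")
E
```

```text
t 7.8 tcp [0.6009 0.1535 0.0914] grasp man mm [-27.1 173.1 108.6] F_man [ 0.6 -0.2  0.9] w 0.998 q [-62.  31.  48. 123. -45.  16. -75.]
d [0.   0.01 0.02] w [ 0.01  0.   -0.01] world shift [ 0.    -0.001 -0.001]
pics/a5.png scale 4.0
```

View pics/a5.png

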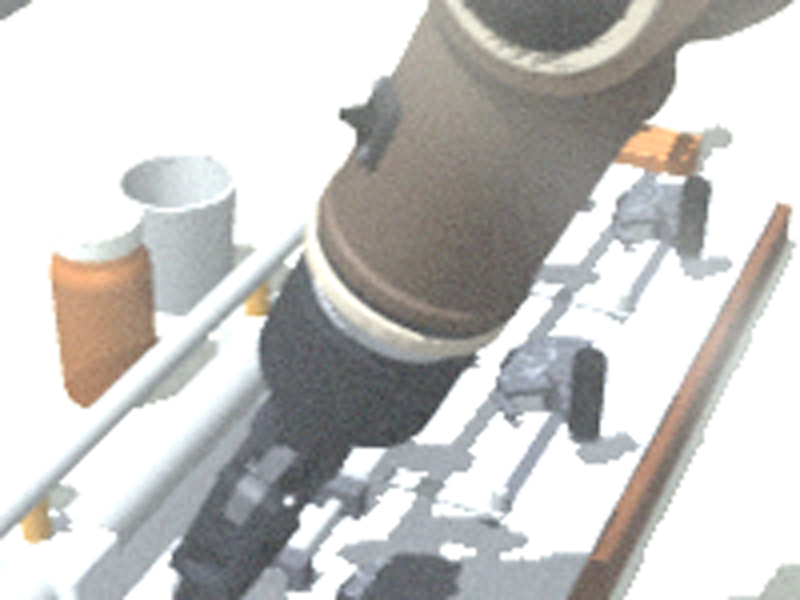

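Hand is over the left paddle, in front of the bar. Close.

Emit:
arm_command:
  deltas: "0 0 0 0 0 0 0.3;0 0 0 0 0 0 0;0 0 0 0 0 0 0;0 0 0 0 0 0 0;0 0 0 0 0 0 0"

```text
clock: 8.35
eef_pos: [0.6007, 0.1535, 0.0899]
tcp_rot: [-90.0, 25.1, 176.7]
force: [-6.2, 0.6, 8.3]
gripper_width: 0.182
```

```bash
python3 g.py -27 205 108 25
```

```text
t 8.35 tcp [0.6007 0.1535 0.0899] grasp man mm [-27.3 173.2 107.1] F_man [-6.2  0.3  8.3] w 0.182 q [-62.  31.  48. 123. -45.  16. -75.]
d [-0.01 -0.01 -0.64] w [ 0.    0.01 -0.01] world shift [0.002 0.032 0.001]
```

Emit:
arm_command:
  deltas: "0 0 -0.1 0 0 0 0;0 0 -0.2 0 0 0 0;0 0 -0.3 0 0 0 0;0 0 -0.4 0 0 0 0;0 0 -0.5 0 0 0 0"

```text
clock: 8.85
eef_pos: [0.6022, 0.1789, 0.09]
tcp_rot: [-90.0, 25.1, 176.7]
force: [-1.3, -1.3, 1.2]
gripper_width: 0.183
```

Emit:
arm_command:
  deltas: "0 0 -0.1 0 0 0 0;0 0 -0.2 0 0 0 0;0 0 -0.3 0 0 0 0;0 0 -0.4 0 0 0 0;0 0 -0.5 0 0 0 0"

```text
clock: 9.35
eef_pos: [0.6031, 0.1943, 0.0899]
tcp_rot: [-89.5, 25.1, 176.3]
force: [-14.1, -37.5, 17.5]
gripper_width: 0.18
```

```bash
python3 g.py -27 205 108 25
```

```text
t 9.35 tcp [0.6031 0.1943 0.0899] grasp man mm [-27.4 214.3 107.1] F_man [-11.9 -38.2  17.5] w 0.18 q [-69.  34.  52. 120. -45.  19. -81.]
d [-0.02 -0.01  0.18] w [-0.07 -0.04 -0.01] world shift [-0.    -0.009  0.001]
```

Emit:
arm_command:
  deltas: "0 0 0 0 0 0 0;0 0 0.1 0 0 0 0;0 0 0.25 0 0 0 0;0 0 0.4 0 0 0 0;0 0 0.55 0 0 0 0"

```text
clock: 9.85
eef_pos: [0.6014, 0.1673, 0.09]
tcp_rot: [-89.6, 25.1, 176.3]
force: [6.4, 1.5, -9.0]
gripper_width: 0.187
```

Emit:
arm_command:
  deltas: "0 0 0.13 0 0 0 0;0 0 0.26 0 0 0 0;0 0 0.4 0 0 0 0;0 0 0.5 0 0 0 0;0 0 0.6 0 0 0 0"

```text
clock: 10.35
eef_pos: [0.5999, 0.1411, 0.0901]
tcp_rot: [-89.7, 25.1, 176.5]
force: [14.1, 22.4, -19.3]
gripper_width: 0.185
```

```bash
python3 g.py -27 162 108 25
```

```text
t 10.35 tcp [0.5999 0.1411 0.0901] grasp man mm [-27.4 160.8 107.3] F_man [ 12.8  23.2 -19.3] w 0.185 q [-61.  30.  48. 123. -45.  16. -74.]
d [-0.01 -0.01 -0.03] w [-0.03 -0.01 -0.01] world shift [0.    0.001 0.001]
```

Emit:
arm_command:
  deltas: "0 0 -0.02 0 0 0 0.4;0 0 -0.02 0 0 0 0.8;0 0 -0.02 0 0 0 0.8;0 -0.4 -0.02 0 0 0 0.8;0 -0.8 -0.02 0 0 0 0.8"

```text
clock: 10.85
eef_pos: [0.5825, 0.1416, 0.1264]
tcp_rot: [-89.7, 25.0, 176.4]
force: [0.8, 0.3, -0.3]
gripper_width: 0.793
```

Emit:
arm_command:
  deltas: "0 -0.4 0 0 0 0 0.8;0.1 -0.8 0 0 0 -0.2 0.8;0.3 -1.0 0 0 0 -0.5 0.8;0.6 -1.0 0 0 0 -0.9 0.8;0.9 -1.0 0 0 0 -1.25 0.8"

```text
clock: 11.35
eef_pos: [0.5202, 0.1456, 0.153]
tcp_rot: [-89.7, 14.9, 176.3]
force: [-0.7, -0.6, -0.1]
gripper_width: 0.799
```

```bash
python3 g.py -110 184 165 15; python3 - <<'E'
from h import *
im=bot.grab_frame("side"); crop(im,180,160,340,280,"pics/a6.png"); cv2.imwrite("pics/side6.png",im[:,:,::-1])
im=bot.grab_frame("top"); crop(im,120,160,280,280,"pics/a7.png"); cv2.imwrite("pics/top6.png",im[:,:,::-1])
E
```

```text
t 11.35 tcp [0.5202 0.1456 0.153 ] grasp man mm [-104.1  160.6  171.3] F_man [-0.7 -0.6 -0.1] w 0.799 q [-78.  26.  68. 123. -33.  37. -84.]
d [ 0.15  0.09 -0.47] w [-0.04 -0.03  0.01] world shift [-0.005  0.024 -0.006]
pics/a6.png scale 5.0
pics/a7.png scale 5.0
```

View pics/a6.png

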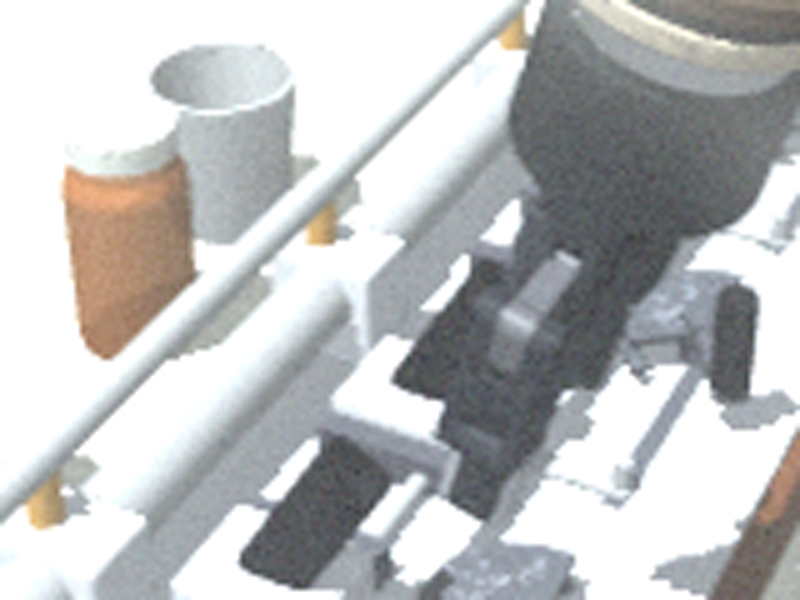

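View pics/a7.png

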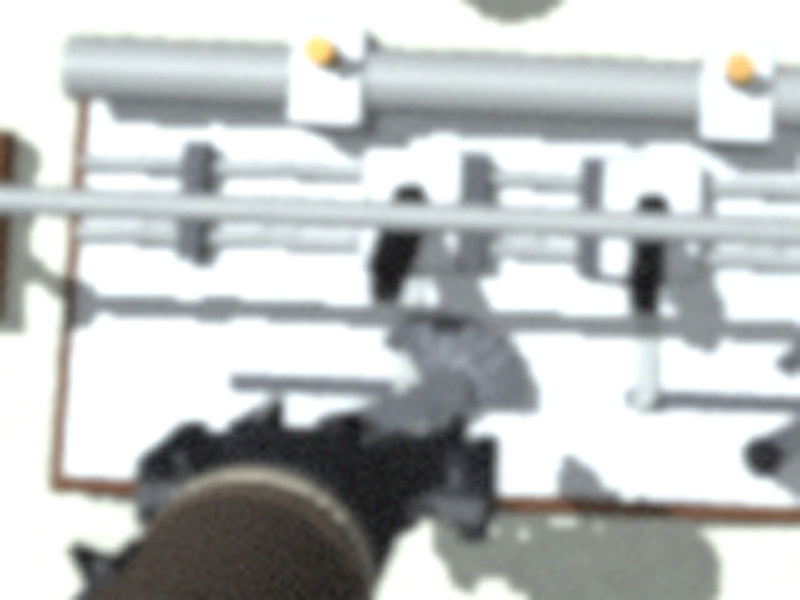

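```bash
python3 - <<'E'
from h import *
im=cv2.imread("pics/side6.png")[:,:,::-1]; crop(im,200,230,360,350,"pics/a8.png")
n="side"
for a in(0,.064,.15):
  print(a,(proj(n,M2W(MM,knob(0,a)))-[199.6,229.6])*5, (proj(n,M2W(MM,knob(0,a)+[0,.0013,0]))-[199.6,229.6])*5,(proj(n,M2W(MM,knob(0,a)+[0,.0013,-.046]))-[199.6,229.6])*5)
E
```

```text
pics/a8.png scale 5.0
0 [410.73100613 266.77125839] [409.03342589 269.37485271] [406.91863971 368.56487288]
0.064 [420.58406634 267.45187945] [418.90106826 270.05797644] [416.42184103 369.27535173]
0.15 [433.84715314 267.64236929] [432.18455117 270.24953247] [429.21539239 369.48794655]
```

View pics/a8.png

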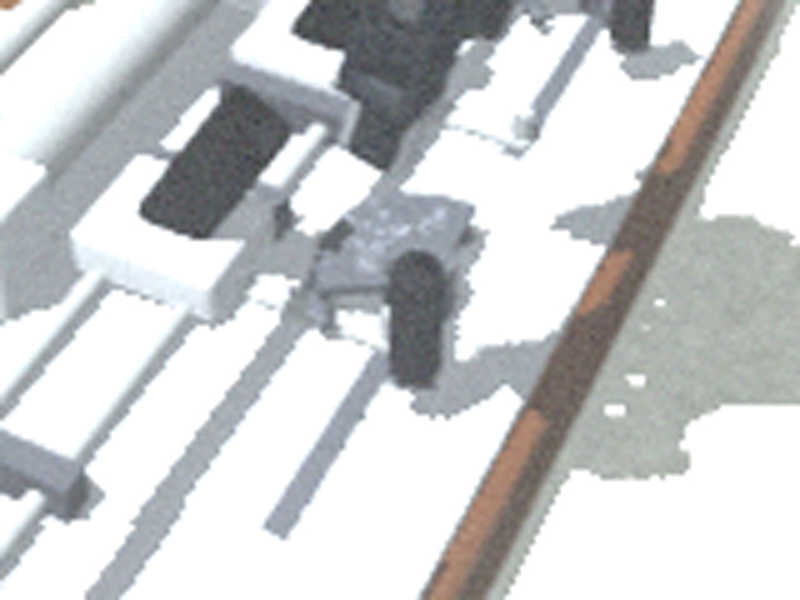

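```bash
python3 g.py -110 185 140 15;python3 g.py -110 185 93 15
```

```text
t 11.45 tcp [0.52   0.1452 0.1524] grasp man mm [-104.2  160.2  170.7] F_man [-0.3 -0.2  0.8] w 0.802 q [-78.  26.  68. 123. -33.  37. -84.]
d [ 0.27  0.56 -0.5 ] w [-0.05 -0.03  0.01] world shift [-0.004  0.025 -0.031]
t 11.45 tcp [0.52   0.1452 0.1524] grasp man mm [-104.2  160.2  170.7] F_man [-0.3 -0.2  0.8] w 0.802 q [-78.  26.  68. 123. -33.  37. -84.]
d [ 0.51  1.47 -0.51] w [-0.05 -0.03  0.01] world shift [-0.004  0.025 -0.078]
```

Emit:
arm_command:
  deltas: "0.1 0.1 -0.3 0 0 0 0.6;0.27 0.56 -0.5 -0.05 -0.03 0 0.6;0.35 0.86 -0.51 -0.05 -0.03 0 0.6;0.43 1.16 -0.51 -0.05 -0.03 0 0.6;0.51 1.45 -0.51 -0.05 -0.03 0.01 0.6"

```text
clock: 11.95
eef_pos: [0.5157, 0.1714, 0.0745]
tcp_rot: [-90.0, 15.1, 176.6]
force: [0.0, 0.0, 0.2]
gripper_width: 0.6
```

```bash
python3 g.py -110 185 93 15; python3 - <<'E'
from h import *
im=bot.grab_frame("side"); crop(im,200,200,360,320,"pics/a9.png")
E
```

```text
t 11.95 tcp [0.5157 0.1714 0.0745] grasp man mm [-110.1  186.    92.8] F_man [0.  0.  0.2] w 0.6 q [-70.  31.  55. 125. -43.  27. -79.]
d [-0.   -0.    0.02] w [-0.    0.   -0.01] world shift [ 0.    -0.001  0.   ]
pics/a9.png scale 5.0
```

View pics/a9.png

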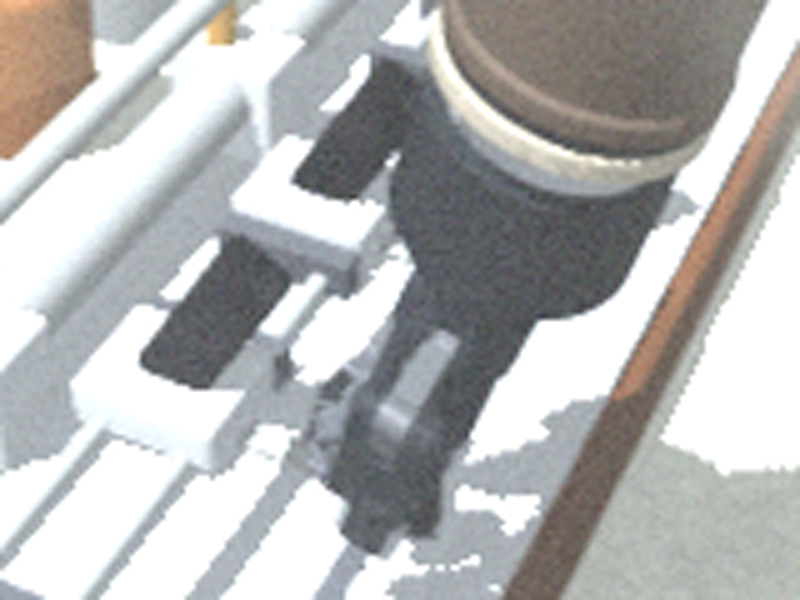

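Around the knob; close on it.

Emit:
arm_command:
  deltas: "0 0 0 0 0 0 0.2;0 0 0 0 0 0 0;0 0 0 0 0 0 0;0 0 0 0 0 0 0"
  force: 40

```text
clock: 12.4
eef_pos: [0.5147, 0.171, 0.0731]
tcp_rot: [-89.9, 15.0, 176.6]
force: [0.5, -1.3, -2.9]
gripper_width: 0.193
```

```bash
cat > arc.py <<'E'
import sys
from h import *
cx,cy,n0=map(float,sys.argv[1:4]); step=float(sys.argv[4]); k=int(sys.argv[5]); R=50 if len(sys.argv)<7 else float(sys.argv[6])
p,R0,g=st(); gm=w2m(g)*1000
ph=np.degrees(np.arctan2(-(gm[0]-cx),gm[1]-cy)); print("phi",ph.round(1),"r",np.hypot(gm[0]-cx,gm[1]-cy).round(1),"a",np.radians(ph-20).round(3))
Rt=tool(15)
for i in range(1,k+1):
    t=np.radians(ph+step*i); q=np.array([cx-R*np.sin(t),cy+R*np.cos(t),n0])/1000
    tt=M2W(MM,q)+Rt.apply([0,.019,0]); d=R0.inv().apply(tt-p)/.05; print(d.round(2))
print("w",((R0.inv()*Rt).as_rotvec(degrees=True)/8).round(2))
E
python3 arc.py -90 139.3 93 8 5
```

```text
t 12.4 tcp [0.5147 0.171  0.0731] grasp man mm [-111.1  185.5   91.5] F_man [ 0.6 -1.3 -2.9] w 0.193 q [-70.  31.  54. 126. -43.  27. -79.]
phi 24.5 r 50.8 a 0.079
[ 0.1  -0.06  0.08]
[ 0.21 -0.09  0.16]
[ 0.31 -0.11  0.26]
[ 0.39 -0.14  0.37]
[ 0.46 -0.15  0.49]
w [-0.01  0.    0.  ]
```

Emit:
arm_command:
  deltas: "0.1 -0.03 0.08 0 0 0 0;0.21 -0.06 0.16 0 0 0 0;0.31 -0.08 0.26 0 0 0 0;0.39 -0.11 0.37 0 0 0 0;0.46 -0.12 0.49 0 0 0 0"

```text
clock: 12.9
eef_pos: [0.4881, 0.1486, 0.073]
tcp_rot: [-90.0, 14.9, 176.7]
force: [-5.9, 5.9, 7.3]
gripper_width: 0.195
```

```bash
python3 arc.py -90 139.3 92 9 5
```

```text
t 12.9 tcp [0.4881 0.1486 0.073 ] grasp man mm [-136.3  161.6   91.4] F_man [-6.3  5.6  7.3] w 0.195 q [-71.  28.  55. 130. -43.  25. -77.]
phi 64.3 r 51.4 a 0.772
[ 0.03 -0.02  0.16]
[ 0.06 -0.03  0.31]
[ 0.07 -0.03  0.47]
[ 0.05 -0.03  0.62]
[ 0.01 -0.02  0.78]
w [0.   0.01 0.01]
```

Emit:
arm_command:
  deltas: "0.04 -0.01 0.16 0 0 0 0;0.07 -0.02 0.31 0 0 0 0;0.08 -0.02 0.47 0 0 0 0;0.06 -0.02 0.62 0 0 0 0;0.02 -0.01 0.78 0 0 0 0"

```text
clock: 13.4
eef_pos: [0.4833, 0.109, 0.0731]
tcp_rot: [-90.0, 14.8, 176.7]
force: [-3.3, 1.4, -0.3]
gripper_width: 0.197
```

```bash
python3 arc.py -91 139.3 92 9 5
```

```text
t 13.4 tcp [0.4833 0.109  0.0731] grasp man mm [-138.7  121.8   91.5] F_man [-3.3  1.2 -0.3] w 0.197 q [-66.  26.  54. 132. -43.  23. -73.]
phi 110.1 r 50.8 a 1.573
[-0.08  0.01  0.14]
[-0.17  0.03  0.27]
[-0.27  0.06  0.38]
[-0.39  0.09  0.48]
[-0.52  0.13  0.56]
w [0.01 0.01 0.03]
```

Emit:
arm_command:
  deltas: "-0.08 0.02 0.14 0 0 0 0;-0.17 0.04 0.27 0 0 0 0;-0.27 0.07 0.38 0 0 0 0;-0.39 0.1 0.48 0 0 0 0;-0.52 0.14 0.56 0 0 0 0"

```text
clock: 13.9
eef_pos: [0.5093, 0.0786, 0.0731]
tcp_rot: [-90.0, 14.8, 176.6]
force: [-1.7, 0.4, 1.1]
gripper_width: 0.198
```

```bash
python3 arc.py -91 139.3 92 8 5
```

```text
t 13.9 tcp [0.5093 0.0786 0.0731] grasp man mm [-110.9   93.    91.4] F_man [-1.7  0.3  1.1] w 0.198 q [-58.  27.  51. 130. -43.  24. -68.]
phi 156.7 r 50.4 a 2.386
[-0.13  0.02  0.04]
[-0.27  0.06  0.07]
[-0.4   0.09  0.07]
[-0.54  0.13  0.06]
[-0.67  0.16  0.03]
w [0.   0.   0.02]
```

Emit:
arm_command:
  deltas: "-0.13 0.03 0.04 0 0 0 0;-0.27 0.07 0.07 0 0 0 0;-0.4 0.1 0.07 0 0 0 0;-0.54 0.14 0.06 0 0 0 0;-0.67 0.17 0.03 0 0 0 0"

```text
clock: 14.4
eef_pos: [0.5441, 0.0753, 0.0732]
tcp_rot: [-90.0, 14.8, 176.6]
force: [-1.8, 1.4, -5.5]
gripper_width: 0.196
```

```bash
python3 arc.py -91 139.3 92 4 3
```

```text
t 14.4 tcp [0.5441 0.0753 0.0732] grasp man mm [-76.   91.8  91.6] F_man [-1.9  1.3 -5.5] w 0.196 q [-54.  29.  49. 125. -44.  26. -66.]
phi -162.4 r 49.8 a -3.184
[-0.07  0.01 -0.02]
[-0.13  0.02 -0.05]
[-0.19  0.04 -0.08]
w [0.   0.01 0.03]
```

Emit:
arm_command:
  deltas: "-0.07 0.02 -0.02 0 0 0 0;-0.13 0.03 -0.04 0 0 0 0;-0.18 0.05 -0.06 0 0 0 0;-0.2 0.05 -0.07 0 0 0 0;-0.2 0.05 -0.07 0 0 0 0"

```text
clock: 14.9
eef_pos: [0.5482, 0.0759, 0.0717]
tcp_rot: [-90.0, 14.1, 176.5]
force: [-34.0, -7.4, 31.3]
gripper_width: 0.197
```

```bash
python3 arc.py -91 139.3 92 4 3
```

```text
t 14.9 tcp [0.5482 0.0759 0.0717] grasp man mm [-71.7  92.5  90.2] F_man [-33.5  -9.4  31.3] w 0.197 q [-54.  30.  49. 124. -44.  28. -67.]
phi -157.6 r 50.6 a -3.1
[-0.07 -0.02 -0.04]
[-0.13 -0.01 -0.07]
[-0.19  0.01 -0.11]
w [ 0.   -0.01  0.11]
```

Emit:
arm_command:
  deltas: "-0.01 0 0 0 0 0 0;-0.01 0 0 0 0 0 0.3;-0.01 0 0 0 0 0 0.55;-0.01 0 0 0 0 0 0.55;-0.01 0 0 0 0 0 0.55"

```text
clock: 15.4
eef_pos: [0.5493, 0.076, 0.072]
tcp_rot: [-90.0, 14.2, 176.5]
force: [-0.3, -0.9, -0.0]
gripper_width: 0.554
```

Emit:
arm_command:
  deltas: "0.1 -0.3 0 0 0 0 0.55;0.2 -0.7 0 0 0 0 0.55;0.3 -1.2 0 0 0 0 0.55;0.6 -1.7 0 0 0 0 0.55;1.2 -2.2 0 0 0 0 0.55"

```text
clock: 15.9
eef_pos: [0.4751, 0.0804, 0.1621]
tcp_rot: [-89.9, 14.4, 176.5]
force: [0.7, 0.3, 1.7]
gripper_width: 0.552
```

Emit:
arm_command:
  deltas: "0.7 -0.5 0 0 0 0 0.55;1.4 -1 0 0 0 0 0.55;2.1 -1.5 0 0 0 0 0.55;2.8 -2 0 0 0 0 0.55"

```text
clock: 16.3
eef_pos: [0.3712, 0.0959, 0.175]
tcp_rot: [-90.0, 9.4, 177.1]
force: [-0.7, 1.7, -1.3]
gripper_width: 0.556
```

```bash
python3 - <<'E'
from h import *
st()
im=bot.grab_frame("side"); crop(im,130,130,390,325,"pics/b1.png")
im=bot.grab_frame("top"); crop(im,120,160,280,275,"pics/b2.png");crop(im,260,160,420,275,"pics/b3.png")
E
```

```text
t 16.3 tcp [0.3712 0.0959 0.175 ] grasp man mm [-248.   102.   193.7] F_man [-0.8  1.7 -1.3] w 0.556 q [ -83.   -9.   54.  135.   18.   43. -134.]
pics/b1.png scale 3.076923076923077
pics/b2.png scale 5.0
pics/b3.png scale 5.0
```

View pics/b1.png

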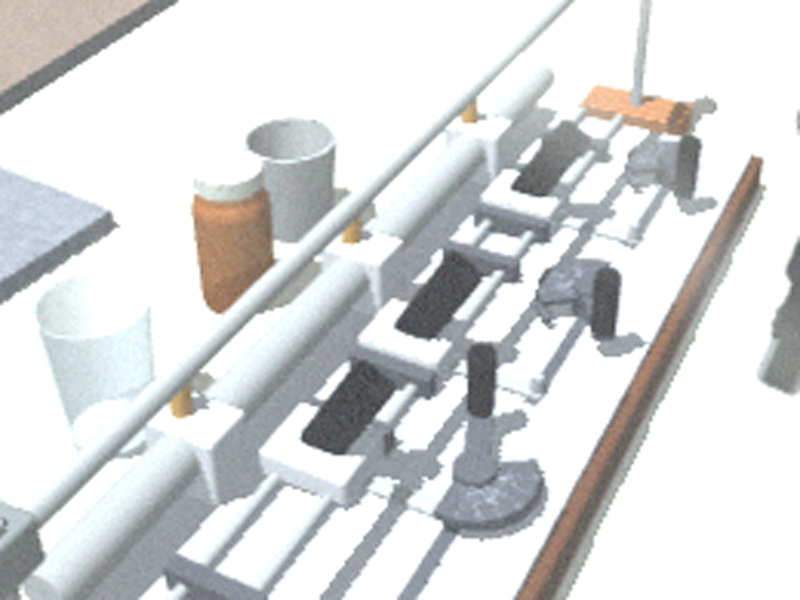

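View pics/b2.png

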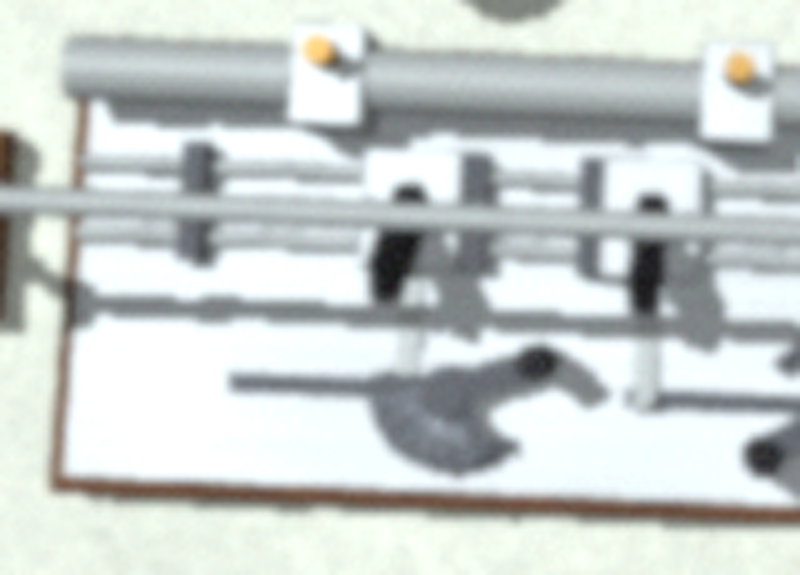

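View pics/b3.png

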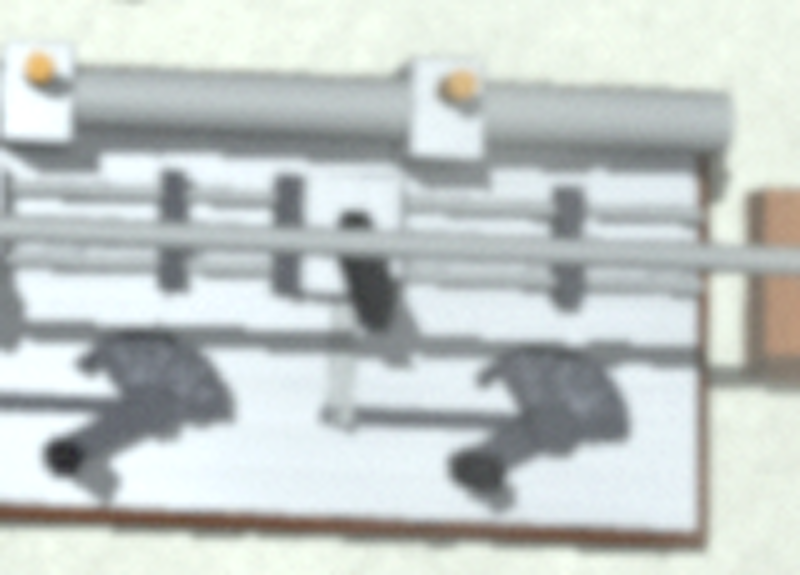

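```bash
python3 - <<'E'
from h import *
k=w2m(ray("top",(538/5+119.6,361/5+159.6),.105))*1000; print(k)
print(np.degrees(np.arctan2(-(k[0]+90.5),k[1]-139.3))%360-20)
for a in(2.9,3.0,3.14): print(a,(proj("top",M2W(MM,knob(0,a)+[-.0005,.0013,0]))-[119.6,159.6])*5)
E
```

```text
[-72.65043998  90.02133981 105.        ]
179.9112392195788
2.9 [537.1549253  387.88327564]
3.0 [536.0356143  377.20753488]
3.14 [532.70596655 362.60093139]
```

Cam reads 180° in the image; nothing is being touched, so I hand in.

```bash
python3 - <<'E'
from bench import bot
print(bot.finish_job())
E
```

```text
the job is handed in; nothing more can be done
None
```

The job is done and handed in at about 16.4 s of the 67 s allowed; the hand-in gives no verdict.

**Slides:**
- I pulled the right slide first, then the middle. Both ran freely to their end stops. The hand stopped at manifold y about -158 and +42 mm, within 2 mm of where the end stop should be.
- The left slide stopped dead about 52 mm out, so it is the one that binds. I pushed it home until it met the stop with about 23 N.

**Cam:** I then turned the left cam lock anticlockwise until it met its stop with about 34 N. I let go and backed the hand clear.

**Last checks:**
- The left cam measures about 180° in the last top picture, and the left slide sits against its home stop.
- The middle and right carriages rest against their open stops, and their cranks look unmoved.
- The beaker, cup and jar stand where they were.
- The gripper is open and clear of everything, with about 2 N of residual force reading.

**What disagreed:**
- The base edges in the picture measured 678 mm apart instead of 690 mm, so I gave them little weight and relied on the bar, paddles and knobs.
- The wrist joint (joint 6) came close to its lower limit on the right and middle slides; the lowest I printed exactly was 7.36° against 7.22°. I reduced the hand's lean to back away from it.
- On the middle slide I gripped about 13 mm higher on the paddle than planned, which still held.

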